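# Tap the scale platter home

### The arm

A 6-joint arm with a two-finger parallel gripper is mounted at the origin on the work surface. World frame = base frame: x ahead of the robot, y to its left, z up, the work surface at z = 0. Lengths are in m, angles in rad, forces in N, time in s.
With the tool pointing down it reaches from about 0.375 to 0.825 m from the base axis. Payload 5.5 kg.
Tool frame: the origin (TCP) lies on the centre line of the jaws, within the pads' length; the fingertips stand 11 mm ahead of it and the grasp point (between the pads) lies 8 mm behind it; z points along the fingers, x is the direction in which the jaws open and shut, and the axes are right-handed (so a half turn about z gives the same grasp; the last joint's range is limited). The gripper opens to 85 mm and grips with 20 to 120 N. Pads are 22 mm wide; open, the fingers measure 114 mm over their backs; the gripper's body (76 mm by 85 mm) begins 54 mm behind the grasp point. The pads swing forward as they close: fully open they stand 13 mm farther back than shut.
Start: joints at [1.107, 0.314, -0.047, 1.21, 0, 1.571], TCP at [0.268, 0.537, 0.242] pointing down, gripper open.
Joint ranges: [-2.67, 2.67], [-0.69, 1.73], [-1.03, 1.25], [-2.08, 2.16], [-1.42, 1.45], [-3.14, 3.14]. Speed limits (rad/s): [2.39, 2.39, 3.01, 3.14, 3.14, 3.14].

### API

Orientations are given as a unit quaternion [x, y, z, w].
In Python, from rig import arm, jaws, solve_ik, imaging gives the robot as it stands. Calls block until the motion is done:
- arm.reach(position, orientation): joint-space move of the TCP to a pose.
- arm.move_l(position, frame=None, vel=0.15): straight line of the TCP; frame=None keeps the orientation; vel is the mean speed in m/s.
- arm.goto_joints(angles): joint-space move.
- jaws.set_gripper(opening, grasp_force=None): opening from 0.0 (shut) to 1.0 (fully open); grasp_force is the grip in N (None keeps the last); returns when the fingers have stopped.
- arm.dwell(seconds).
- solve_ik(position, orientation): joint angles nearest the present ones, or None.
- arm.get_obs(): the state.
- imaging.get_image(name): name is "side" or "top" or "wrist"; returns a dict with "image" (480x640x3 uint8, blue, green, red), "depth" (480x640 float32, m along the optical axis (not along the pixel's ray), 0 where there is no reading), "fx", "fy", "cx", "cy" (pixels), "view" (4x4, takes a point from world to camera coordinates); the wrist camera has in their place "hand_eye" (4x4, takes a point from camera to tool coordinates, whose origin is the TCP and whose axes are the tool frame's). Camera axes: x right, y up, looking along -z (the intrinsics and any distortion apply to the point x, -y, -z); pixel columns grow to the right and rows downward; lengths in m; the calibration is good to about 2 mm. A picture is of the moment at which its call begins: read the wrist's pose just before it.
A pose or a line that the arm cannot do raises arm.Unreachable and nothing moves.
- arm.job_done(): hands the job in, once; it reports no verdict.
Trained networks look in a picture, given as the dict that the camera call returned (one of the last four; its "shot" number tells which), for a name from the list of things; names that differ only in an ending like _2 or _b are one class to them, and where a whole thing is asked for, a point or a joint stands for the part that bears it (a point fixed in the world has none). Each returns a list of dicts, best first, with "confidence" (0 to 1); they miss things now and then, are a little off and sometimes report something else, mostly with a low value. They report only what shows in the picture. A call takes as long as a camera call. They do not tell look-alikes from the thing itself.
- imaging.outline_of(picture, thing): "pixels" (480x640 bool, what is visible of it).
- imaging.pinpoint(picture, thing): "at" ([x, y, z] in m, in world coordinates, good to about 4 mm: a listed point, or the origin of a listed thing).
The state is a dict: "time_s": time; "qpos": joint angles; "joint_vel": joint speeds; "effort": joint torques, N m; "eef_pos": TCP position; "eef_rot": TCP orientation; "force": force on the tool from outside, world axes, zero at the start; "moment": the same for the moment, N m; "opening": opening from 0.0 (shut) to 1.0 (fully open).
Only numpy, scipy, OpenCV 4.12 (cv2) and the standard library are available. Lean on these libraries where they do the work, as an engineer would, in place of code of your own. Each camera call takes 0.05 s, during which the arm holds its last target.

### The job

The kitchen scale's loose steel platter is lying off its seat: without lifting it, nudge it along its rails, tapping from one end or the other, until its keys drop into their slots and it lies fully down, then let go. Prove that it is caught by pressing it firmly (about 10 N) inwards on its left end and then likewise on its right end, and leave it down and untouched. Be gentle, since the load cell is harmed above 15 N, and leave the bowl, bottle and cup alone.

Things in the scene. Friction and masses are not known exactly. Their poses are not given: they have to be found in the camera images.
- scale: Fixed white bench kitchen scale, housing 200 x 240 mm, 37 mm high, between two low white rails. Origin on the counter, under the middle between the rails; x points away from the robot, across the rails; y along them, to the left as the robot sees it; z up. A grey key panel (51 mm high) is on the robot's side. The ends (y = +-120 mm) are open.
- index (a point): Small black index line at mid-length (y = 0) on top of the rail farther from the robot, 57 mm above the counter, 60.5 mm beyond the scale's origin; the near rail has one too. Rails: 8 mm wide, 236 mm long, 113 mm apart inside. The platter's seat is only roughly at these lines.
- deck (a point): Centre of the flat metal deck between the rails, on its top, 45 mm above the counter. The deck is 210 mm long and has two cross slots, 16 mm wide, 8 mm deep, 100 mm apart. The middle of the slot pair lies up to 6 mm to the left or right of this point, differs each time and is not measured: find it by feel.
- platter: Loose flat stainless platter, 110 (x) by 150 mm (y, with end strips), 14 mm thick, about 0.4 kg (+-30 %), too wide to grip; slides along y with 1.5 mm play to each rail. Origin at the centre of its flat underside, axes as the scale's. Starts 16 to 28 mm left or right of the index lines, its origin 50 mm above the counter; fully home it is at 45 mm. Sliding takes about 1 to 4 N.
- keys (a point): Point 5 mm below the platter's origin, level with the bottom of its two key bars (80 mm long across, 12 mm wide, 5 mm deep, 100 mm apart, so 2 mm play each way in the slots). Once they have dropped in and met the slot wall the platter stops dead and the force climbs steeply. An end being pushed can hang on the pusher by friction; it drops when let go.
- left_end: Thin grey plastic strip, 106 x 3 x 13 mm, fixed over the whole left (+y) end face of the platter: press here in -y. Origin at the strip's middle, 73.5 mm to the left of the platter's origin and level with the platter's underside; its outer face is 1.5 mm farther out.
- right_end: The same strip on the platter's right (-y) end face: press here in +y. Origin 73.5 mm to the right of the platter's origin; its outer face is 1.5 mm farther out.
- bowl: Bystander: clear glass bowl, 104 mm across, 45 mm high, on the counter beyond the scale. Origin under its centre.
- bottle: Bystander: white plastic bottle, 60 mm across, 130 mm high, on the counter beyond the scale. Origin under its centre.
- cup: Bystander: white plastic measuring cup with a side handle, 72 mm across, 60 mm high, on the counter to the left of the scale, with 80 mm or more free between it and the platter. Origin under its centre.
Things that resemble listed ones, but are neither listed nor needed, are in the scene too. Of the things like the platter, leave any that is red; of the rest the smaller one is meant.

How it is judged:
By the outcome, as a careful person would: the job done as asked, in the order asked, and still so for the second after the job is handed in, with the robot touching nothing.
It also fails if it takes over 50 s, if anything falls off the work surface, if the arm or the gripper's body presses on something with over 40 N, if the wrist force passes 120 N, or if a joint passes its speed limit or range.

## Working session

There is one attempt and no reset: what is moved stays moved. The work goes in short steps, each a Python script; the robot and the scene stay as the last script left them, time stands still between calls to the robot, and variables do not carry over. Pictures are saved under pics/ and viewed, and the job is handed in when it is done.

```bash
ls; mkdir -p pics; python3 - <<'E'
from rig import arm,jaws,imaging
import cv2,numpy as np
o=arm.get_obs();print({k:np.round(v,3) for k,v in o.items()})
for n in("top","side"):
    p=imaging.get_image(n);cv2.imwrite(f"pics/{n}0.png",p["image"])
    print(n,p["fx"],p["cx"],p["cy"],np.round(p["view"],3).tolist(),[k for k in p])
    for t in("platter","scale","index","deck","left_end","right_end","bowl","bottle","cup"):
        r=imaging.pinpoint(p,t)
        print(n,t,[(np.round(d["at"],4).tolist(),round(d["confidence"],2)) for d in r])
print(arm.get_obs()["time_s"])
E
```

```text
pics
{'time_s': np.float64(0.0), 'qpos': array([ 1.107,  0.314, -0.048,  1.21 ,  0.   ,  1.571]), 'joint_vel': array([-0.   , -0.   , -0.001,  0.   ,  0.001, -0.001]), 'effort': array([-1.0000e-03, -5.3959e+01,  3.3975e+01,  1.9000e-02, -0.0000e+00,
       -0.0000e+00]), 'eef_pos': array([0.268, 0.536, 0.241]), 'eef_rot': array([ 0.851,  0.526, -0.001,  0.   ]), 'force': array([-0.236,  0.46 , -0.021]), 'moment': array([0.002, 0.025, 0.062]), 'opening': np.float64(0.999)}
top 581.0585482343906 328.5762166716373 239.35092378308582 [[0.006, -1.0, -0.014, 0.098], [0.992, 0.004, 0.127, -0.558], [-0.127, -0.015, 0.992, -1.121], [0.0, 0.0, 0.0, 1.0]] ['image', 'depth', 'fx', 'fy', 'cx', 'cy', 'view', 'shot']
top platter [([0.5493, -0.0674, 0.0482], 0.92), ([0.7827, 0.2351, 0.0013], 0.84), ([0.2943, 0.2079, 0.0075], 0.57)]
top scale []
top index [([0.6069, -0.1014, 0.0577], 0.8), ([0.5363, -0.147, 0.0493], 0.62)]
top deck []
top left_end [([0.8438, 0.275, 0.0055], 0.62), ([0.3961, 0.1968, 0.0058], 0.54), ([0.5617, 0.0006, 0.0506], 0.41)]
top right_end [([0.1961, 0.217, 0.0053], 0.65), ([0.7
[... 472 characters left out ...]
.0508], 0.81), ([0.7817, 0.234, 0.0011], 0.78)]
side scale [([0.5433, -0.0946, 0.001], 0.6)]
side index [([0.6082, -0.1005, 0.0568], 0.77), ([0.5369, -0.1463, 0.0525], 0.44)]
side deck [([0.549, -0.0759, 0.0526], 0.41)]
side left_end [([0.8394, 0.273, 0.0024], 0.54), ([0.4024, 0.1983, 0.0058], 0.46), ([0.5662, -0.0018, 0.0531], 0.4)]
side right_end [([0.196, 0.2113, 0.0083], 0.77), ([0.7222, 0.1947, 0.0068], 0.64), ([0.5345, -0.1444, 0.0529], 0.62)]
side bowl [([0.7247, -0.006, -0.0032], 0.9), ([0.6085, -0.1033, 0.0551], 0.73), ([0.6829, -0.1911, 0.0003], 0.49)]
side bottle [([0.6831, -0.1908, 0.0016], 0.84), ([0.5361, -0.1425, 0.0528], 0.39)]
side cup [([0.5332, 0.1744, -0.0003], 0.98)]
1.0
```

View pics/top0.png

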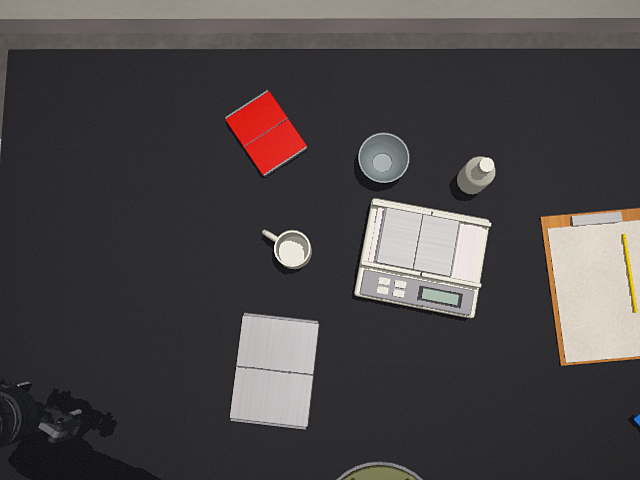

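View pics/side0.png

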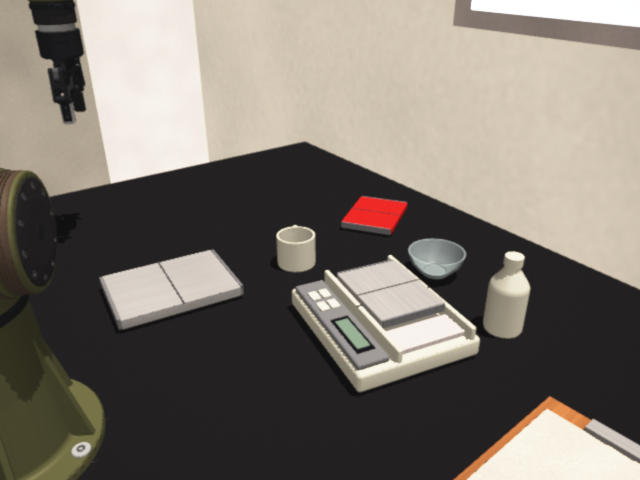

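The grey platter on the scale lies at about (418,241) in the top view, displaced to image-left (+y). The red plate (266,133) and the larger grey one (275,371) are the decoys. Next I'll fit the rails and the platter from depth.

```bash
cat > h.py <<'E'
from rig import arm,jaws,imaging,solve_ik
import cv2,numpy as np
from scipy.spatial.transform import Rotation as R
def cloud(p):
    v,u=np.mgrid[0:480,0:640];d=p["depth"]
    P=np.stack([(u-p["cx"])/p["fx"]*d,-(v-p["cy"])/p["fy"]*d,-d,np.ones_like(d)],-1)
    W=P@np.linalg.inv(p["view"]).T
    W[d==0]=np.nan
    return W[...,:3]
def rect(pts):
    r=cv2.minAreaRect((pts[:,:2]*1000).astype(np.float32)); return r,cv2.boxPoints(r)
E
python3 - <<'E'
from h import *
for n in("top","side"):
    p=imaging.get_image(n);W=cloud(p)
    z=W[...,2];reg=(abs(W[...,0]-.54)<.16)&(abs(W[...,1]+.09)<.17)
    t=reg&(z<.03);print(n,"table z",np.nanmedian(z[t]))
    h,e=np.histogram(z[reg&(z>.03)],bins=np.arange(.03,.08,.001));print([(round(float(a),3),int(c)) for a,c in zip(e,h) if c>30])
    m=(imaging.outline_of(p,"platter"))
    for d in m:
        k=d["pixels"];q=W[k];q=q[np.isfinite(q[:,0])];print(d["confidence"],k.sum(),np.median(q,0).round(4))
        if np.median(q[:,2])>.04:
            zz=np.median(q[:,2]);
            q=q[abs(q[:,2]-zz)<.004]
            print("platter z",zz,rect(q))
    a=reg&(z>.0545)&(z<.0595);a=cv2.morphologyEx(a.astype(np.uint8),cv2.MORPH_OPEN,np.ones((2,2)))
    im=p["image"].copy();im[a>0]=(0,0,255);cv2.imwrite(f"pics/r_{n}.png",im[120:400,250:550] if n=="top" else im[200:420,250:530])
    print("rail rect",rect(W[a>0]))
E
```

```text
top table z -0.00033807146876208005
[(0.03, 54), (0.031, 91), (0.032, 141), (0.033, 213), (0.034, 254), (0.035, 339), (0.036, 304), (0.037, 272), (0.038, 195), (0.039, 149), (0.04, 160), (0.041, 233), (0.042, 441), (0.043, 577), (0.044, 700), (0.045, 760), (0.046, 708), (0.047, 539), (0.048, 360), (0.049, 186), (0.05, 124), (0.051, 83), (0.052, 62), (0.053, 100), (0.054, 143), (0.055, 182), (0.056, 204), (0.057, 190), (0.058, 169), (0.059, 202), (0.06, 314), (0.061, 564), (0.062, 733), (0.063, 792), (0.064, 732), (0.065, 511), (0.066, 332), (0.067, 150), (0.068, 59)]
0.93 3847 [0.7813 0.2331 0.0188]
0.83 8516 [0.2987 0.206  0.0255]
0.62 4351 [ 0.5497 -0.0714  0.0635]
platter z 0.06349911622881454 (((550.657470703125, -71.94819641113281), (150.46221923828125, 110.8846664428711), 79.46607971191406), array([[ 482.39594 , -135.77559 ],
       [ 591.4118  , -156.04726 ],
       [ 618.919   ,   -8.120804],
       [ 509.90314 ,   12.150864]], dtype=float32))
rail rect (((546.6226806640625, -91.85214233398438), (225.96945190429688, 127.37699890136719), 79.418701171875), array([[ 463.26974  ,
[... 1026 characters left out ...]
1789 ],
       [ 625.4879  ,   21.593903],
       [ 442.6985  ,   51.158966]], dtype=float32))
0.57 4352 [ 0.5414 -0.0857  0.0658]
platter z 0.06576848060752782 (((547.176513671875, -70.65644836425781), (154.29769897460938, 115.28926849365234), 79.32051086425781), array([[ 476.23352  , -135.7866   ],
       [ 589.5259   , -157.15143  ],
       [ 618.1195   ,   -5.526291 ],
       [ 504.82715  ,   15.8385315]], dtype=float32))
rail rect (((596.5760498046875, -99.89137268066406), (232.5079803466797, 235.42266845703125), 79.39773559570312), array([[ 459.48468 , -192.50296 ],
       [ 690.88824 , -235.81842 ],
       [ 733.6674  ,   -7.279785],
       [ 502.26385 ,   36.035675]], dtype=float32))
```

```bash
cat >> h.py <<'E'
YAW=np.deg2rad(-10.55)
X=np.array([np.cos(YAW),np.sin(YAW),0]);Y=np.array([-np.sin(YAW),np.cos(YAW),0])
O=np.array([0.547,-0.0910,0])   # scale origin estimate
Q=(R.from_euler('z',YAW)*R.from_euler('x',np.pi)).as_quat()
def S(x,y,z): return (O+X*x+Y*y+[0,0,z])
def st():
    o=arm.get_obs();d=np.array(o["eef_pos"])-O;f=np.array(o["force"])
    return o["time_s"],np.array([d@X,d@Y,d[2]]),np.array([f@X,f@Y,f[2]])
def pr(tag=""):
    t,p,f=st();print(tag,round(float(t),3),(p*1000).round(2),f.round(2))
E
python3 - <<'E'
from h import *
print(solve_ik(S(0,.125,.15),Q), solve_ik(S(0,-.125,.06),Q))
arm.reach(S(0,.125,.15),Q);pr("above")
jaws.set_gripper(0.0,20);pr("shut")
arm.move_l(S(0,.125,.061),vel=.15);pr("down")
for i in range(4): arm.dwell(.05);pr()
for k in range(1,5): arm.move_l(S(0,.125-.001*k,.061),vel=.02);pr("step")
p=imaging.get_image("side");cv2.imwrite("pics/s1.png",p["image"][150:450,200:600])
p=imaging.get_image("wrist");cv2.imwrite("pics/w1.png",p["image"])
E
```

```text
[ 0.05589484  0.31195959 -0.26557089  0.99326584  0.          1.8108234 ] [-0.38746351  0.38839498 -0.3844025   0.79799885  0.          1.36746505]
above 3.333 [-3.0000e-02  1.2592e+02  1.5019e+02] [ 0.46  0.84 -0.26]
shut 4.1 [3.0000e-02 1.2497e+02 1.5001e+02] [-0.5  -0.18  0.64]
down 4.842 [  0.49 125.1   61.58] [ 0.24 -0.48  0.14]
 4.892 [  0.93 125.22  62.06] [0.39 0.28 0.06]
 4.942 [  1.09 125.24  62.25] [-0.26  0.1  -0.44]
 4.992 [  1.09 125.27  62.29] [-0.08 -0.18 -0.29]
 5.042 [  0.95 125.23  62.18] [-0.29  0.52  0.99]
step 5.292 [  0.19 123.98  61.35] [-0.25 -0.54 -0.78]
step 5.542 [-2.0000e-02  1.2294e+02  6.1000e+01] [-0.69 -0.1   0.26]
step 5.792 [-3.0000e-02  1.2194e+02  6.0950e+01] [-0.15  0.04  0.18]
step 6.042 [-1.0000e-02  1.2094e+02  6.0990e+01] [-0.14  0.68 -0.11]
```

View pics/s1.png

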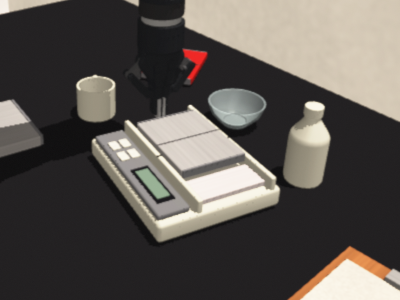

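View pics/w1.png

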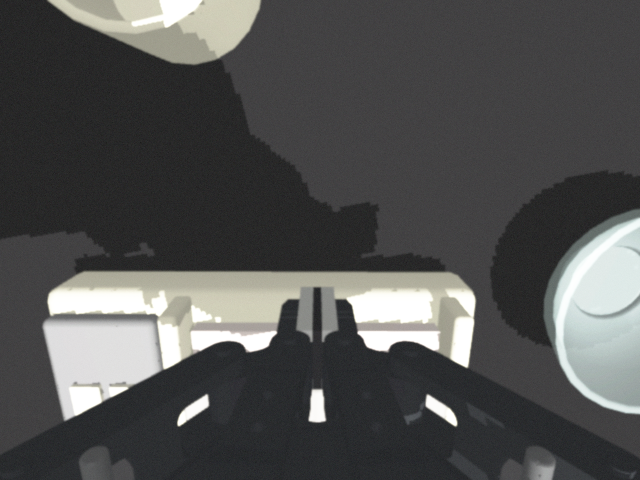

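The shut fingers stand centred between the rails at the left end, at (318,320) in the wrist view. Now pushing gently in -y in small steps, checking the force each time.

```bash
cat >> h.py <<'E'
def push(y0,y1,step,thr,z=.061,tag=True,x=0.,vel=.01):
    """push along scale y from command y0 to y1; stop when |fy| toward us > thr. Returns last command"""
    s=np.sign(y1-y0);y=y0;log=[];mx=0
    while s*(y1-y)>1e-6:
        y=y+s*min(step,abs(y1-y))
        arm.move_l(S(x,y,z),vel=vel)
        t,p,f=st();F=-s*f[1];hit=False
        if F>thr-1.0:
            arm.dwell(.02);t,p,f2=st();F2=-s*f2[1];hit=F>thr and F2>thr-1 or F2>thr; F=max(F,F2)
        mx=max(mx,F);log.append((round(float(t),2),round(y*1e3,2),round(p[1]*1e3,2),round(float(F),2),round(float(f[2]),1)))
        if hit: break
    if tag: print(*log,sep="\n")
    return y,hit,mx
E
python3 - <<'E'
from h import *
print(push(.121,.110,.003,3,vel=.03))
print(push(.110,.096,.0005,5.5))
E
```

```text
(6.39, np.float64(118.0), np.float64(117.82), -0.17, 0.2)
(6.64, np.float64(115.0), np.float64(114.8), 0.46, 0.2)
(6.89, np.float64(112.0), np.float64(111.83), 0.6, -0.2)
(7.14, np.float64(110.0), np.float64(109.89), -0.0, -0.3)
(np.float64(0.11), False, np.float64(0.596865948834279))
(7.39, np.float64(109.5), np.float64(109.51), -0.79, 0.9)
(7.64, np.float64(109.0), np.float64(109.01), 0.56, -0.5)
(7.89, np.float64(108.5), np.float64(108.46), 0.63, -0.1)
(8.14, np.float64(108.0), np.float64(107.95), -0.13, -0.3)
(8.39, np.float64(107.5), np.float64(107.5), 0.77, 0.5)
(8.64, np.float64(107.0), np.float64(106.99), 0.73, 0.4)
(8.89, np.float64(106.5), np.float64(106.47), 0.48, -1.2)
(9.14, np.float64(106.0), np.float64(105.94), -0.07, 0.4)
(9.39, np.float64(105.5), np.float64(105.46), 0.07, -0.4)
(9.64, np.float64(105.0), np.float64(105.26), 1.25, -0.5)
(9.89, np.float64(104.5), np.float64(104.81), 2.79, 1.0)
(10.14, np.float64(104.0), np.float64(104.06), 2.02, -1.0)
(10.39, np.float64(103.5), np.float64(103.46), 3.11, 0.2)
(10.64, np.float64(103.0), np.float64(102.93), 2.52, -0.5)
(10
[... 158 characters left out ...]
5), 2.16, -0.4)
(11.64, np.float64(101.0), np.float64(100.94), 2.03, 0.6)
(11.89, np.float64(100.5), np.float64(100.44), 2.78, -0.7)
(12.14, np.float64(100.0), np.float64(99.91), 2.57, 0.5)
(12.39, np.float64(99.5), np.float64(99.44), 2.42, -0.4)
(12.64, np.float64(99.0), np.float64(98.93), 2.18, 0.1)
(12.89, np.float64(98.5), np.float64(98.45), 3.01, 1.0)
(13.14, np.float64(98.0), np.float64(97.95), 2.39, -0.4)
(13.39, np.float64(97.5), np.float64(97.44), 2.93, 0.3)
(13.64, np.float64(97.0), np.float64(96.94), 1.85, -0.5)
(13.89, np.float64(96.5), np.float64(96.43), 2.82, 0.5)
(14.14, np.float64(96.0), np.float64(95.96), 1.68, -0.5)
(np.float64(0.096), False, np.float64(3.1077070713386696))
```

```bash
python3 - <<'E'
from h import *
r=push(.096,.0775,.0005,5.0);print(r)
pr()
E
```

```text
(14.39, np.float64(95.5), np.float64(95.45), 2.22, -0.3)
(14.64, np.float64(95.0), np.float64(94.95), 3.41, -0.4)
(14.89, np.float64(94.5), np.float64(94.45), 2.63, -0.6)
(15.14, np.float64(94.0), np.float64(93.97), 3.31, -0.7)
(15.39, np.float64(93.5), np.float64(93.43), 2.35, 0.1)
(15.64, np.float64(93.0), np.float64(92.94), 2.8, 0.0)
(15.89, np.float64(92.5), np.float64(92.44), 2.8, 0.8)
(16.14, np.float64(92.0), np.float64(91.95), 3.2, 0.1)
(16.39, np.float64(91.5), np.float64(91.46), 3.63, 0.4)
(16.64, np.float64(91.0), np.float64(90.96), 2.04, 0.6)
(16.89, np.float64(90.5), np.float64(90.43), 2.93, -0.2)
(17.14, np.float64(90.0), np.float64(89.9), 2.07, -0.1)
(17.39, np.float64(89.5), np.float64(89.12), 1.78, 0.6)
(17.64, np.float64(89.0), np.float64(88.98), 1.63, -0.5)
(17.89, np.float64(88.5), np.float64(88.58), 2.69, -1.3)
(18.14, np.float64(88.0), np.float64(87.95), 1.4, -0.9)
(18.39, np.float64(87.5), np.float64(87.41), 1.85, -0.7)
(18.64, np.float64(87.0), np.float64(86.9), 1.96, -0.4)
(18.89, np.float64(86.5), np.float64(86.4), 2.1, -1.3)
(19.14, np.float64(86.0), np.float64(85.89), 1.63, -1.2)
(19.39, np.float64(85.5), np.float64(85.64), 2.7, -1.4)
(19.66, np.float64(85.0), np.float64(85.58), 5.49, -1.5)
(np.float64(0.08499999999999999), np.True_, np.float64(5.487883073487489))
 19.658 [-0.   85.58 61.01] [ 0.15  5.49 -2.26]
```

Signature of a drop: lower force after about 89.5, a hard stop at 85.6 and a downward hang force. Letting go and checking the height.

```bash
cat >> h.py <<'E'
def height(name,lo=.03):
    p=imaging.get_image(name);W=cloud(p);D=W-O
    a=D@X;b=D@Y
    out=[]
    for c in (-.055,-.03,0,.03,.055):
        m=(abs(a)<.04)&(abs(b-PY-c)<.01)
        out.append((round(float(np.nanmedian(W[...,2][m]))*1e3,1),int(m.sum())))
    for s in(-1,1):
        m=(abs(a-.0605*s)<.003)&(abs(b)<.1);out.append(("rail",round(float(np.nanmedian(W[...,2][m]))*1e3,1)))
    print(name,out);return p
PY=0.0
E
python3 - <<'E'
from h import *
arm.move_l(S(0,.090,.061),vel=.03);arm.dwell(.1);pr()
for n in("side","top"):
    p=height(n);cv2.imwrite(f"pics/{n}2.png",p["image"][100:400,220:620])
print([ (np.round(d["at"],4),d["confidence"]) for d in imaging.pinpoint(p,"platter")])
E
```

```text
20.075 [7.000e-02 8.968e+01 6.107e+01] [0.16 0.38 0.7 ]
side [(60.9, 430), (61.0, 401), (61.1, 369), (61.1, 376), (360.1, 7627), ('rail', 59.1), ('rail', 58.8)]
top [(nan, 0), (nan, 0), (nan, 0), (584.2, 73), (573.8, 1209), ('rail', 608.7), ('rail', 56.9)]
[(array([0.7821, 0.2345, 0.0036]), 0.98), (array([0.2981, 0.2075, 0.0063]), 0.78)]
  return np.nanmean(a, axis, out=out, keepdims=keepdims)
```

View pics/side2.png

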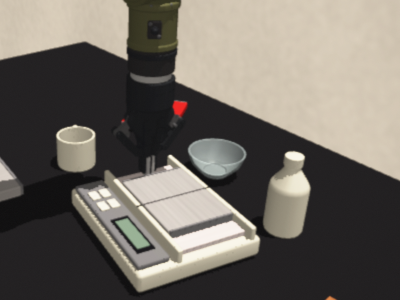

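The platter top fell about 4.8 mm in the side depth (65.8 to 61.0) and is level, so both keys are in. Now the left press.

```bash
cat >> h.py <<'E'
def fmean(s,n=4):
    v=[]
    for _ in range(n): arm.dwell(.02); v.append(-s*st()[2][1])
    return float(np.mean(v)),float(max(v))
def press(y0,s,ycontact,target=10.,z=.061):
    y=ycontact-s*.001
    arm.move_l(S(0,y,z),vel=.02)
    m=0
    for i in range(40):
        m,mx=fmean(s); print(round(y*1e3,2),round(st()[1][1]*1e3,2),round(m,2),round(mx,2))
        if m>target-.4 or mx>12: break
        d=min(.0005,max(.0001,(target-m)/9000.)) if m>1.5 else .0005
        y+=s*d; arm.move_l(S(0,y,z),vel=.01)
    for i in range(3):
        m,mx=fmean(s,5);print("hold",round(m,2),round(mx,2))
        if mx>12.5: break
    pr("end");return y
E
python3 - <<'E'
from h import *
y=press(.090,-1,.0865)
arm.move_l(S(0,y+.004,.061),vel=.04);arm.move_l(S(0,y+.02,.061),vel=.1);pr("off")
E
```

```text
87.5 87.35 0.33 0.37
87.0 87.01 -0.1 0.27
86.5 86.5 0.01 0.4
86.0 85.98 -0.52 0.01
85.5 85.65 0.94 1.15
85.0 85.6 4.3 4.91
84.5 85.52 6.34 6.76
84.09 85.53 7.83 8.05
83.85 85.5 8.15 9.43
83.65 85.53 8.65 9.19
83.5 85.49 9.48 10.27
83.4 85.51 9.15 9.61
83.3 85.47 10.03 10.43
hold 9.6 10.31
hold 9.91 10.49
hold 9.44 10.21
end 24.617 [3.000e-02 8.548e+01 6.108e+01] [ 0.94  9.53 -0.78]
off 25.175 [4.0000e-02 1.0346e+02 6.0980e+01] [ 0.07 -0.1  -0.27]
```

```bash
python3 - <<'E'
from h import *
arm.move_l(S(0,.105,.13),vel=.2)
arm.move_l(S(0,-.108,.13),vel=.25)
arm.move_l(S(0,-.108,.061),vel=.15);arm.dwell(.1);pr("down")
arm.move_l(S(0,-.092,.061),vel=.05);pr()
y=press(None,1,-.0865)
arm.move_l(S(0,y-.005,.061),vel=.04);arm.move_l(S(0,-.105,.061),vel=.1);pr("off")
p=height("side");cv2.imwrite("pics/side3.png",p["image"][100:400,220:620])
E
```

```text
down 27.375 [   1.09 -107.81   62.24] [ 0.77 -0.1  -0.28]
 27.842 [ 6.000e-02 -9.167e+01  6.115e+01] [ 0.03 -0.83 -1.12]
-87.5 -87.54 0.21 0.86
-87.0 -87.05 0.32 0.66
-86.5 -86.48 -0.03 0.73
-86.0 -86.26 1.56 2.37
-85.5 -85.72 2.74 3.12
-85.0 -85.04 2.8 3.33
-84.5 -84.42 2.47 3.26
-84.0 -83.96 2.3 2.52
-83.5 -83.48 2.66 3.49
-83.0 -82.97 3.21 3.63
-82.5 -82.47 2.43 3.04
-82.0 -82.3 4.13 4.42
-81.5 -82.25 6.23 6.51
-81.08 -82.24 7.75 8.04
-80.83 -82.22 7.63 7.87
-80.57 -82.22 9.39 10.52
-80.47 -82.19 9.32 9.58
-80.37 -82.19 9.93 10.48
hold 9.65 9.87
hold 9.81 10.9
hold 9.65 10.45
end 33.917 [  0.   -82.17  61.06] [ 0.71 -9.31 -0.84]
off 34.542 [-1.0000e-02 -1.0526e+02  6.0970e+01] [-0.38 -0.28 -0.47]
side [(61.7, 379), (61.0, 256), (61.1, 220), (61.0, 330), (61.0, 322), ('rail', 58.9), ('rail', 59.0)]
```

View pics/side3.png

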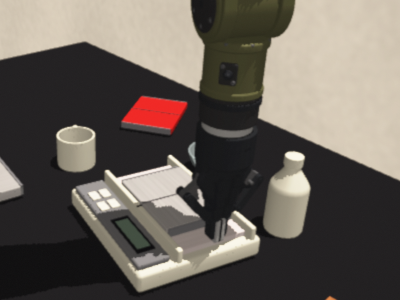

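The platter moved about 4 mm between the two walls (2 mm of play each way), then stopped dead at both ends. Now I'll withdraw, take a final look and hand in.

```bash
python3 - <<'E'
from h import *
arm.move_l(S(0,-.108,.061),vel=.1)
arm.move_l(S(0,-.108,.2),vel=.2);pr()
arm.move_l(S(-.12,-.108,.22),vel=.2);pr()
p=height("side");cv2.imwrite("pics/side4.png",p["image"][100:400,220:620])
for t in("bowl","bottle","cup"): print(t,[np.round(d["at"],3) for d in imaging.pinpoint(p,t)][:1])
E
```

```text
35.683 [  -0.64 -107.81  199.  ] [-0.53 -0.03 -0.91]
 36.442 [-119.27 -108.08  219.72] [ 0.56 -1.23 -0.05]
side [(61.0, 446), (61.0, 409), (61.1, 368), (61.0, 344), (61.0, 319), ('rail', 58.7), ('rail', 58.8)]
bowl [array([ 0.723, -0.01 , -0.001])]
bottle [array([ 0.682, -0.195,  0.003])]
cup [array([ 0.536,  0.174, -0.   ])]
```

View pics/side4.png

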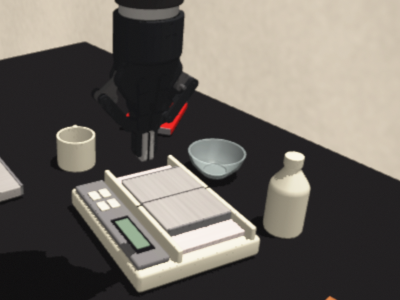

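The platter is level, about 2 mm above the rail tops as it should be at home (59 against 57 mm). Nothing touches it, and the bystanders haven't moved.

```bash
python3 - <<'E'
from h import *
arm.job_done();pr()
E
```

```text
the job is handed in; nothing more can be done
the job is handed in; nothing more can be done
```

The platter is seated and proved caught from both ends, and the job was handed in at about 36.5 s. No verdict was reported.

- **Seating:** I pushed the platter from its left end with shut fingers in 0.5 mm steps, with 2–3.5 N of sliding force. The keys dropped in and it stopped dead; I let go at 5.5 N.
- **Left press:** about 9.4–10 N, highest reading 10.5 N. The platter did not give.
- **Right press:** about 9.3–9.9 N, highest reading 10.9 N. It first slid about 4 mm, which matches the play of the keys in their slots, then stopped dead.
- **Last checks:** In the side camera the platter top reads 61.0 mm along its whole length, down from 65.8 mm before. That camera reads about 2 mm high; the platter stands 2.2 mm above the rails, where 2 mm is expected when fully home.
- **Surroundings:** The gripper is clear of everything, and the bowl, bottle and cup are where they were, to within a few mm of detection error.

The top camera could not confirm the platter's height because the arm blocked its view, so the height check rests on the side camera and the force readings. No check failed or disagreed.

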